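# Vent and open the vacuum jar of coated print cards

## Robot

A 6-joint arm with a two-finger parallel gripper is mounted at the origin on the work surface. World frame = base frame: x ahead of the robot, y to its left, z up, the work surface at z = 0. Lengths are in m, angles in degrees, forces in N, time in s.
With the tool pointing down it reaches from about 0.35 to 0.875 m from the base axis. Payload 4.2 kg.
Tool frame: the origin (TCP) lies midway between the tips of the shut fingers; the grasp point (between the pads) lies 19 mm behind it; y points along the fingers, z is the direction in which the jaws open and shut, and the axes are right-handed (so a half turn about y gives the same grasp; the last joint's range is limited). The gripper opens to 87 mm and grips with 3 to 60 N. Pads are 19 mm wide; open, the fingers measure 117 mm over their backs; the gripper's body (75 mm by 190 mm) begins 51 mm behind the grasp point.
Start: joints at [-52.62, 22.042, 0.453, 0, -68.411, -14.817], TCP at [0.24, -0.577, 0.223] pointing down, gripper open.
Joint ranges: [-179.83, 179.83], [-69.29, 118.12], [-61.27, 80.66], [-181.25, 117.63], [-171.15, -9.14], [-177.46, 177.46]. Speed limits (degrees/s): [159.86, 159.86, 180, 180, 180, 180].

## Interface

Orientations are given as [roll, pitch, yaw] about the fixed x, y, z axes, in that order (R = Rz(yaw) Ry(pitch) Rx(roll)).
In Python, from workcell import env gives the robot as it stands. The module is installed in compiled form; this text tells all that it offers. Calls block until the motion is done:
- env.goto(position, orientation): joint-space move of the TCP to a pose.
- env.move_straight(position, rotation=None, rate=0.15, force_limit=None): straight line of the TCP; rotation=None keeps the orientation; rate is the mean speed in m/s. With force_limit (N) it stops when the force on the tool has changed by that much, and returns True; else False.
- env.set_joints(angles): joint-space move.
- env.gripper_to(opening, grasp_force=None): opening from 0.0 (shut) to 1.0 (fully open); grasp_force is the grip in N (None keeps the last); returns when the fingers have stopped.
- env.dwell(seconds).
- env.inverse_kinematics(position, orientation): joint angles nearest the present ones, or None.
- env.read_state(): the state.
- env.grab_frame(name): name is "side" or "top"; returns a dict with "image" (420x560x3 uint8, blue, green, red), "fx", "fy", "cx", "cy" (pixels), "D" ([k1, k2, p1, p2, k3] as OpenCV has them; the pictures are not rectified), "position" and "orientation" of the camera in the world. Camera axes: x right, y up, looking along -z (the intrinsics and any distortion apply to the point x, -y, -z); pixel columns grow to the right and rows downward; lengths in m; the calibration is good to about 2 mm. A picture is of the moment at which its call begins. There is no depth.
A pose or a line that the arm cannot do raises env.Unreachable and nothing moves.
- env.close_job(): hands the job in, once; it reports no verdict.
Trained networks look in a picture, given as the dict that the camera call returned (one of the last four; its "shot" number tells which), for a name from the list of things; names that differ only in an ending like _2 or _b are one class to them, and where a whole thing is asked for, a point or a joint stands for the part that bears it (a point fixed in the world has none). Each returns a list of dicts, best first, with "score" (0 to 1); they miss things now and then, are a little off and sometimes report something else, mostly with a low value. They report only what shows in the picture. A call takes as long as a camera call. They do not tell look-alikes from the thing itself.
- env.search_frame(picture, thing): "xyz" ([x, y, z] in m, in world coordinates, good to about 4 mm: the middle of the surface that is visible of it).
- env.trace(picture, thing): "mask" (420x560 bool, what is visible of it).
The state is a dict: "clock": time; "joint_positions": joint angles; "qvel": joint speeds; "joint_torque": joint torques, N m; "position": TCP position; "tool_rot": TCP orientation; "force": force on the tool from outside, world axes, zero at the start; "wrist_torque": the same for the moment, N m; "opening": opening from 0.0 (shut) to 1.0 (fully open).
Only numpy, scipy, OpenCV 4.12 (cv2) and the standard library are available. Lean on these libraries where they do the work, as an engineer would, in place of code of your own. Each camera call takes 0.05 s, during which the arm holds its last target.

## Task

Open the vacuum jar that keeps the coated print cards dry: turn the bar-shaped vent tap on its lid anticlockwise to its stop to let the air in, then lift the lid off and set it down gently, upright, in the middle of the round cork mat. Leave the tap open, and leave the other jar, the one with the plain round knob, where it stands.

Things in the scene. Friction and masses are not known exactly. Their poses are not given: they have to be found in the camera images.
- lid: Loose steel lid, 0.3 to 0.45 kg, seated on the vacuum jar: disc 116 mm across, its top 20 mm above the origin; rubber plug 92 mm across below. Origin: centre of the plug's underside, z up. Jar: fixed, amber glass, 136 mm across, rim 110 mm high, 14 mm above the seated lid's origin. A rim lug at lid +x between two pins stops the lid turning. Suction holds it until the tap passes about 1 rad.
- tap (a joint): Vent tap in the lid's centre, also its handle: black upright bar 60 mm long, 14 mm thick, 30 to 66 mm above the lid's origin; grip it across its 14 mm about 52 mm above. Turns about the lid's z: 0 shut (bar along lid x), grows anticlockwise from above to a stop at 1.22 rad (open); starts at 0 to 0.15; light friction, stays where left. A collar and thin nozzle below it end 28 mm above the origin.
- mat: Round cork mat, 180 mm across and 5 mm thick, fixed flat on the bench. Origin: centre of its underside.
- plain_jar: The other jar, loose, 0.95 kg: same amber glass, 136 mm across, with a steel lid, but a round black knob 34 mm across in place of the tap; 146 mm high overall. Origin: centre of its underside. It and the vacuum jar stand on either side of the mat, either way round.
Not all that is in view belongs to the job. Of the things like the lid, leave any that is purple; of the rest the smaller one is meant.

How it is judged:
By the outcome, as a careful person would: the job done as asked, in the order asked, and still so for the second after the job is handed in, with the robot touching nothing.
It also fails if it takes over 48 s, if anything falls off the work surface, if the arm or the gripper's body presses on something with over 40 N, if the wrist force passes 120 N, or if a joint passes its speed limit or range.

## Working session

There is one attempt and no reset: what is moved stays moved. The work goes in short steps, each a Python script; the robot and the scene stay as the last script left them, time stands still between calls to the robot, and variables do not carry over. Pictures are saved under pics/ and viewed, and the job is handed in when it is done.

```bash
mkdir -p pics
python3 - <<'E'
from workcell import env
import cv2
s=env.read_state(); print(s['clock'],s['position'],s['tool_rot'],s['opening'])
for n in ("top","side"):
    f=env.grab_frame(n); cv2.imwrite(f"pics/{n}0.png",f["image"])
    print(n,f["fx"],f["D"],f["position"],f["orientation"])
    for t in ("lid","tap","mat","plain_jar"):
        print(t,[(round(d["score"],2),[round(float(v),4) for v in d["xyz"]]) for d in env.search_frame(f,t)])
print(env.read_state()['clock'])
E
```

```text
0.0 [ 0.23959438 -0.57658048  0.22144921] [-8.98742068e+01  3.05089633e-03  2.25528208e+01] 0.9999738851607044
top 409.7552862057437 [-0.08773471  0.          0.          0.          0.        ] [ 0.28997058 -0.0851425   1.21514793] [  9.41364492   0.16632771 -88.57395612]
lid [(0.89, [0.2823, -0.3127, 0.0294]), (0.8, [0.5288, -0.2937, 0.1146]), (0.77, [0.4807, -0.4836, 0.0219])]
tap [(0.6, [0.4784, -0.4832, 0.0659]), (0.59, [0.5319, -0.2884, 0.1587]), (0.56, [0.2831, -0.3159, 0.093])]
mat [(0.92, [0.5093, 0.0016, 0.0071])]
plain_jar [(0.97, [0.4768, 0.3019, 0.112]), (0.26, [0.5084, 0.0007, 0.0052])]
side 524.6623747312847 [0.0059101 0.        0.        0.        0.       ] [-0.217546    0.69615368  0.82199347] [  54.44579676   -1.15450637 -138.59951555]
lid [(0.79, [0.5213, -0.2814, 0.1147]), (0.77, [0.4878, -0.4676, 0.0191]), (0.7, [0.2363, -0.3176, 0.026])]
tap [(0.6, [0.4909, -0.473, 0.0534]), (0.59, [0.5252, -0.2803, 0.1557])]
mat [(0.92, [0.5082, 0.0129, 0.0042])]
plain_jar [(0.87, [0.4535, 0.336, 0.1118])]
0.5
```

View pics/top0.png

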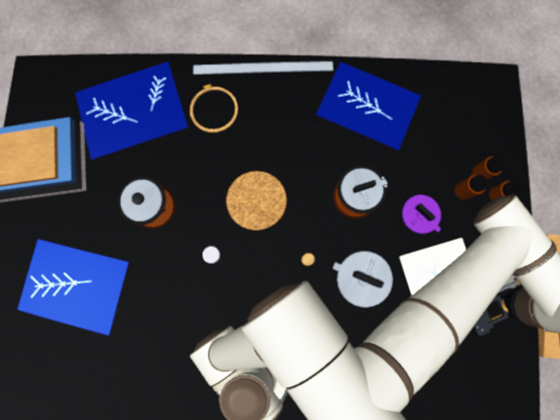

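View pics/side0.png

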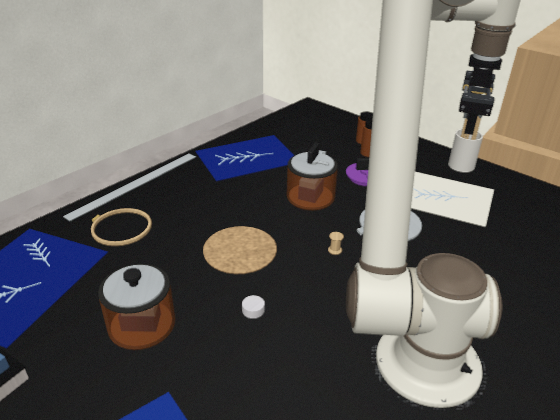

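The top view shows three lid-like things: the steel lid seated on the jar at (362,188), a purple lid at (422,214), and a larger steel lid lying on the bench at (364,279). By the description the target is the seated steel lid at (362,188). I'll check it in a close crop and measure the bar's direction.

```bash
cat > h.py <<'E'
from workcell import env
import cv2, numpy as np
from scipy.spatial.transform import Rotation as R
def ray(f,uv):
    K=np.array([[f["fx"],0,f["cx"]],[0,f["fy"],f["cy"]],[0,0,1]])
    p=cv2.undistortPoints(np.array(uv,float).reshape(-1,1,2),K,np.array(f["D"],float)).reshape(-1,2)
    d=np.c_[p[:,0],-p[:,1],-np.ones(len(p))]
    return R.from_euler('xyz',f["orientation"],degrees=True).apply(d)
def onplane(f,uv,z):
    d=ray(f,uv);c=np.array(f["position"]);return c+d*((z-c[2])/d[:,2])[:,None]
def proj(f,P):
    p=R.from_euler('xyz',f["orientation"],degrees=True).inv().apply(np.array(P,float)-f["position"])
    K=np.array([[f["fx"],0,f["cx"]],[0,f["fy"],f["cy"]],[0,0,1]])
    q=np.c_[p[:,0],-p[:,1],-p[:,2]]
    return cv2.projectPoints(q,np.zeros(3),np.zeros(3),K,np.array(f["D"],float))[0].reshape(-1,2)
def masks(f,t,near,r=0.08):
    m=[]
    for a in env.trace(f,t):
        v,u=np.nonzero(a["mask"]); m.append((a["score"],a["mask"],u.mean(),v.mean(),len(u)))
    p=proj(f,[near])[0]
    m.sort(key=lambda x:np.hypot(x[2]-p[0],x[3]-p[1])); return m
E
python3 - <<'E'
from h import *
for n in ("top","side"):
    f=env.grab_frame(n); im=f["image"]
    for t,near in (("tap",[.53,-.288,.15]),("lid",[.527,-.288,.115]),("mat",[.509,.003,.005])):
        ms=masks(f,t,near); s,m,u,v,k=ms[0]
        c,(w,h),a=cv2.minAreaRect(np.argwhere(m)[:,::-1].astype(np.float32))
        z={"tap":.162,"lid":.116,"mat":.005}[t]
        print(n,t,round(s,2),(u,v),k,c,w,h,a)
        if t=="mat":
            cs=cv2.findContours(m.astype(np.uint8),0,1)[0]; cs=max(cs,key=len).reshape(-1,2)
            P=onplane(f,cs,.005)[:,:2]; A=np.c_[2*P,np.ones(len(P))]; x=np.linalg.lstsq(A,(P**2).sum(1),rcond=None)[0]
            print("mat circle",x[:2],np.sqrt(x[2]+x[0]**2+x[1]**2))
        np.save(f"{n}_{t}.npy",m)
    u,v=proj(f,[[.527,-.288,.12]])[0].astype(int)
    c=im[v-38:v+38,u-50:u+50]; cv2.imwrite(f"pics/{n}_crop.png",cv2.resize(c,None,fx=8,fy=8,interpolation=cv2.INTER_CUBIC)); print("crop origin",u-50,v-38)
E
```

```text
top tap 0.45 (np.float64(363.51063829787233), np.float64(186.0709219858156)) 141 (363.5000305175781, 186.00001525878906) 6.640783309936523 23.08462905883789 71.56504821777344
top lid 0.63 (np.float64(361.75635276532137), np.float64(188.7391629297459)) 1338 (361.5000305175781, 189.00001525878906) 41.14365005493164 39.80200958251953 26.56505012512207
top mat 0.59 (np.float64(256.42227884965416), np.float64(200.25664361121224)) 2747 (256.7500305175781, 200.25001525878906) 57.982757568359375 58.68986129760742 45.0
mat circle [0.51446324 0.00440529] 0.0883763019023064
crop origin 310 152
side tap 0.57 (np.float64(312.13907284768214), np.float64(153.0)) 151 (312.20001220703125, 152.60000610351562) 8.944271087646484 20.57182502746582 26.56505012512207
side lid 0.6 (np.float64(311.76252983293557), np.float64(161.1145584725537)) 838 (311.32696533203125, 162.71682739257812) 30.86035919189453 37.07035446166992 58.570438385009766
side mat 0.74 (np.float64(239.36181087988317), np.float64(249.44979919678715)) 2739 (239.0, 249.5) 47.0 72.0 90.0
mat circle [0.5122238  0.00753671] 0.08930530716737896
crop origin 262 123
```

View pics/top_crop.png

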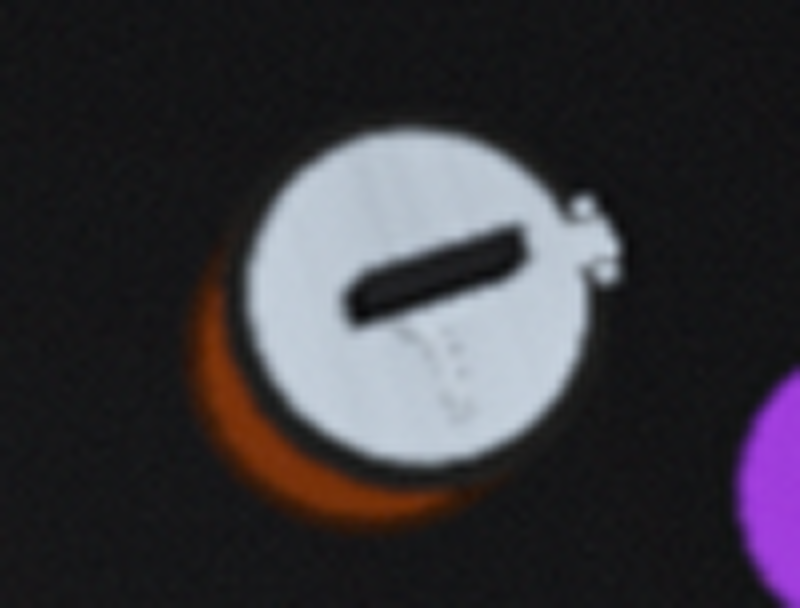

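View pics/side_crop.png

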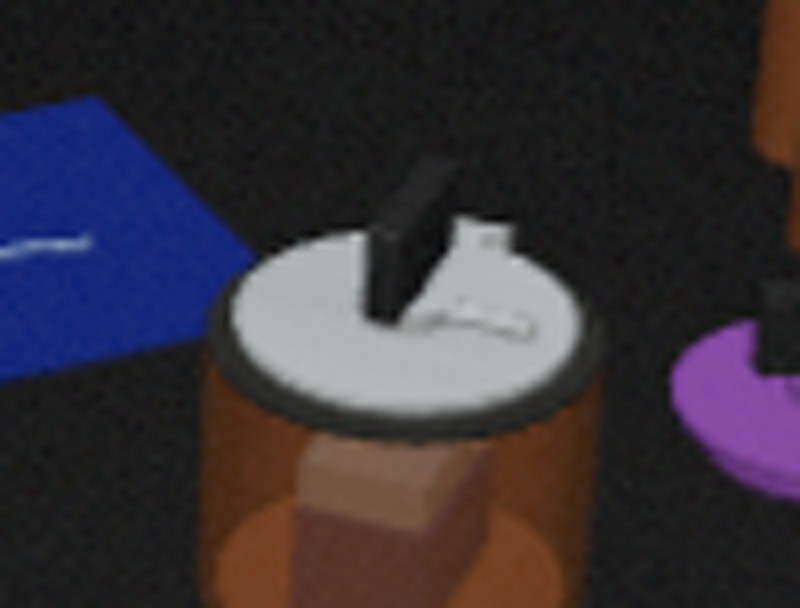

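The crops confirm it: a steel lid seated on the amber jar, black bar across the centre at about (364,186), and a lug between pins at about (385,182). Next is the metric pose.

Run:
```python
from h import *
def circ(P):
    A=np.c_[2*P,np.ones(len(P))]; x=np.linalg.lstsq(A,(P**2).sum(1),rcond=None)[0]; return x[:2],np.sqrt(x[2]+x[0]**2+x[1]**2)
for n in ("top","side"):
    f=env.grab_frame(n); im=f["image"]
    g=im.min(2)
    u,v=proj(f,[[.527,-.288,.116]])[0].astype(int)
    m=np.zeros(g.shape,np.uint8); m[v-32:v+32,u-32:u+32]=(g[v-32:v+32,u-32:u+32]>95)
    cs=max(cv2.findContours(m,0,1)[0],key=cv2.contourArea).reshape(-1,2)
    P=onplane(f,cs,.116)[:,:2]
    k=np.ones(len(P),bool)
    for _ in range(8):
        c,r=circ(P[k]); e=np.abs(np.hypot(*(P-c).T)-r); k=e<0.003
    print(n,"lid c",c,"r",r,k.sum(),len(k))
    far=np.hypot(*(P-c).T)>r+.006
    if far.any(): q=P[far].mean(0)-c; print(" lug az",np.degrees(np.arctan2(q[1],q[0])),np.hypot(*q))
    t=np.load(f"{n}_tap.npy"); T=onplane(f,np.argwhere(t)[:,::-1].astype(float),.162)[:,:2]
    w=np.linalg.eigh(np.cov(T.T)); a=w[1][:,1]; print(" tap c",T.mean(0),"az",np.degrees(np.arctan2(a[1],a[0])), "len",np.ptp(T@a))
s=np.load("top_tap.npy")
dk=lambda uv:onplane(f,[uv],.162)[0]
f=env.grab_frame("top")
a,b=[onplane(f,[(310+x/8-.5,152+y/8-.5)],.16)[0][:2] for x,y in ((350,303),(520,240))]
print("manual bar",a,b,(a+b)/2,np.degrees(np.arctan2(*(b-a)[::-1])))
a,b=[onplane(f,[(310+x/8-.5,152+y/8-.5)],.116)[0][:2] for x,y in ((418,296),(602,243))]
print("manual lug",a,b,np.degrees(np.arctan2(*(b-a)[::-1])))
```

```text
top lid c [ 0.5330426  -0.29247922] r 0.05768300499608301 113 128
 lug az -71.69804223242369 0.067964935104941
 tap c [ 0.52941027 -0.28824396] az 111.39244188387961 len 0.062498743960707426
side lid c [ 0.52908558 -0.28810688] r 0.058762252561153694 80 116
 lug az -74.2795659584769 0.07160187164021876
 tap c [ 0.51167159 -0.26248556] az 119.38725236028782 len 0.10583269486374203
manual bar [ 0.52022263 -0.2613206 ] [ 0.54302871 -0.31803227] [ 0.53162567 -0.28967643] -68.09292960883504
manual lug [ 0.53288942 -0.29215768] [ 0.55329049 -0.35628976] -72.35360096799158
```

Run:
```python
from h import *
print(env.read_state()["clock"])
C=np.array([.531,-.290]); b=-68.5
for y in (b,b+180):
    for yy in (y,y+75):
        q=env.inverse_kinematics([*C,.129],[-90,0,yy]); print(yy,None if q is None else np.round(q,1))
    q=env.inverse_kinematics([.513,.005,.04],[-90,0,y+71]); print(' mat',None if q is None else np.round(q,1))
```

```text
1.05
-68.5 [ -13.3   24.7   -9.8   -0.   -55.6 -145.2]
6.5 [-13.3  24.7  -9.8  -0.  -55.6 -70.2]
 mat [  18.7   23.7  -28.1   -0.   -38.2 -106.2]
111.5 [-13.3  24.7  -9.8   0.  -55.6  34.8]
186.5 [-13.3  24.7  -9.8   0.  -55.6 109.8]
 mat [ 18.7  23.7 -28.1   0.  -38.2  73.8]
```

Run:
```python
from h import *
C=np.array([.531,-.290]); b=111.5
env.goto([*C,.26],[-90,0,b]); env.gripper_to(0.55)
env.move_straight([*C,.19],rate=.1)
s=env.read_state(); print(s["clock"],s["position"],s["tool_rot"],s["force"])
for n in ("top","side"):
    f=env.grab_frame(n); im=f["image"]
    u,v=proj(f,[[.527,-.288,.15]])[0].astype(int)
    cv2.imwrite(f"pics/{n}_pre.png",cv2.resize(im[v-55:v+45,u-65:u+65],None,fx=6,fy=6,interpolation=cv2.INTER_CUBIC))
```

```text
4.3417 [ 0.53152373 -0.29025246  0.19073904] [-9.00567287e+01  6.70542595e-02  1.11510697e+02] [-0.29465544  0.19754974  0.0762425 ]
```

View pics/side_pre.png

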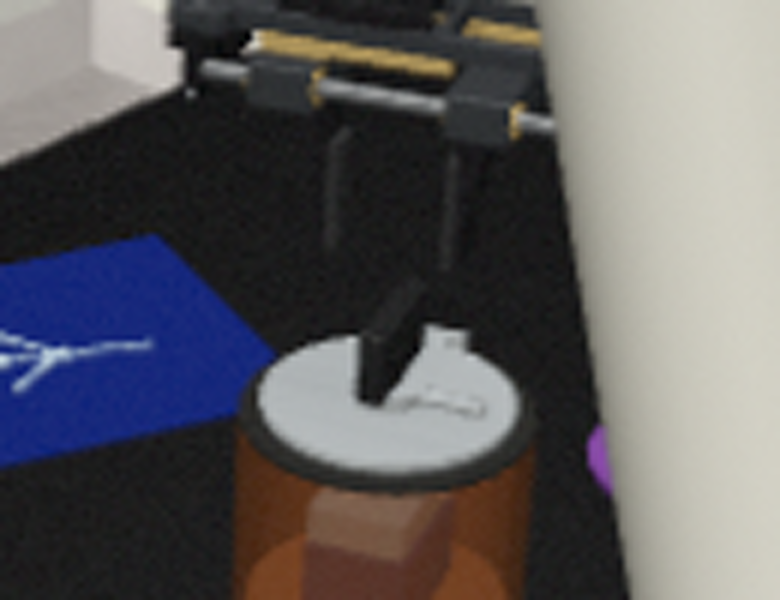

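View pics/top_pre.png

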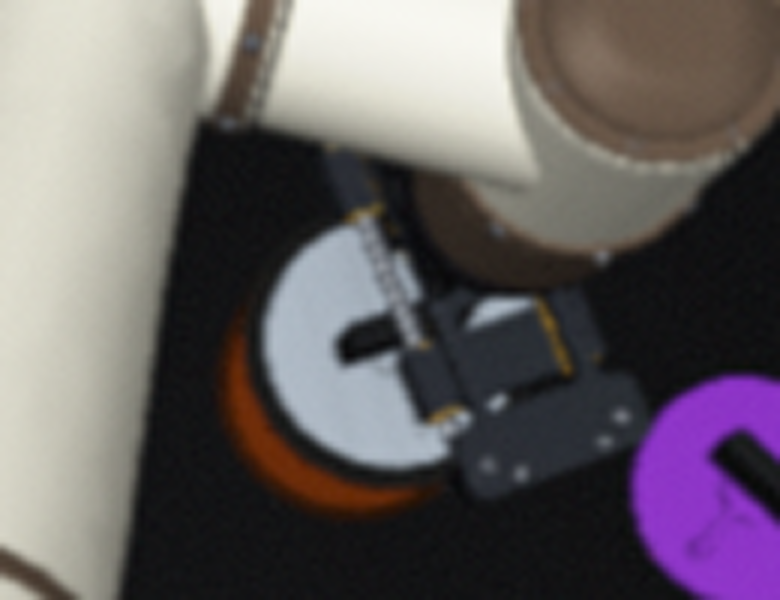

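The fingers straddle the bar: in the side crop they are at (335,245) and (450,265), with the bar at (390,330). I'll descend, grip lightly and check the forces.

Run:
```python
from h import *
C=np.array([.531,-.290]); b=111.5
print(env.move_straight([*C,.130],rate=.06,force_limit=8))
def st(k):
    s=env.read_state(); print(k,round(s["clock"],2),np.round(s["position"],4),np.round(s["tool_rot"],1),"F",np.round(s["force"],1),"T",np.round(s["wrist_torque"],2),round(s["opening"],3))
st("down")
env.gripper_to(0.0,15); st("grip")
```

```text
False
down 5.59 [ 0.5314 -0.2901  0.1305] [-90.    0.  111.5] F [0.1 0.2 0.3] T [ 0.01  0.14 -0.02] 0.552
grip 6.27 [ 0.531 -0.29   0.13 ] [-90.   -0.  111.5] F [-0.1 -0.3 -0.3] T [ 0.04  0.11 -0.1 ] 0.16
```

Run:
```python
from h import *
C=np.array([.531,-.290]); b=111.5
def st(k):
    s=env.read_state(); print(k,round(s["clock"],2),np.round(s["position"],4),np.round(s["tool_rot"],1),"F",np.round(s["force"],1),"T",np.round(s["wrist_torque"],2),round(s["opening"],3)); return s
for d in (20,40,55,62,66,69):
    env.goto([*C,.130],[-90,0,b+d]); s=st(d)
    if np.hypot(*s["force"][:2])>15 or abs(s["wrist_torque"][2])>1: break
```

```text
20 6.69 [ 0.5305 -0.2903  0.13  ] [-89.9  -0.  131.3] F [-1.6 -1.5  1.1] T [-0.6   0.63  0.  ] 0.159
40 7.12 [ 0.5305 -0.2903  0.13  ] [-90.   -0.  151.3] F [-3.3 -3.8  0.7] T [-0.92  1.02  0.03] 0.159
55 7.47 [ 0.53  -0.291  0.13 ] [-8.990e+01 -1.000e-01  1.663e+02] F [-4.7 -5.1  1.9] T [-1.72  1.29  0.02] 0.159
62 7.72 [ 0.5298 -0.2913  0.1301] [-8.990e+01 -1.000e-01  1.733e+02] F [-3.8 -7.1  1.1] T [-2.05  1.43  0.04] 0.164
66 7.97 [ 0.5298 -0.2915  0.1301] [-8.990e+01 -1.000e-01  1.773e+02] F [-5.  -7.4  0.8] T [-2.29  1.47  0.  ] 0.157
69 8.22 [ 0.5301 -0.2917  0.1302] [-8.990e+01 -1.000e-01 -1.798e+02] F [-3.8 -8.8  0.1] T [-2.49  1.26 -0.28] 0.165
```

Run:
```python
from h import *
C=np.array([.530,-.2930]); b=111.5
def st(k):
    s=env.read_state(); print(k,round(s["clock"],2),np.round(s["position"],4),np.round(s["tool_rot"],1),"F",np.round(s["force"],1),"T",np.round(s["wrist_torque"],2),round(s["opening"],3)); return s
env.move_straight([*C,.130],rate=.02); st("shift")
for d in (70,71.5,73,74.5):
    env.goto([*C,.130],[-90,0,b+d]); s=st(d)
    if abs(s["wrist_torque"][2])>.6: break
```

```text
shift 8.53 [ 0.5297 -0.2928  0.13  ] [ -90.    -0.  -179.6] F [-3.3  0.2  3.4] T [-0.21  1.04 -0.25] 0.161
70 8.78 [ 0.5297 -0.2928  0.13  ] [ -90.    -0.  -178.5] F [-3.7  0.3  3.3] T [-0.03  1.23 -0.35] 0.168
71.5 9.03 [ 0.5299 -0.2928  0.13  ] [ -90.   -0. -177.] F [-3.3  0.4  3.5] T [ 0.15  1.14 -0.31] 0.168
73 9.28 [ 0.5301 -0.2928  0.13  ] [ -90.     0.  -175.5] F [-2.4  1.   2.9] T [ 0.25  1.04 -0.34] 0.172
74.5 9.53 [ 0.53   -0.2929  0.13  ] [ -90.     0.  -174.1] F [-2.6  1.1  3.6] T [ 0.28  0.99 -0.4 ] 0.176
```

The stop was reached at a tool yaw of about 178-180; past that the jaws wedged open and the torque levelled off. I'll open, realign with the bar and regrip more firmly for the lift.

Run:
```python
from h import *
C=np.array([.530,-.2928])
def st(k):
    s=env.read_state(); print(k,round(s["clock"],2),np.round(s["position"],4),np.round(s["tool_rot"],1),"F",np.round(s["force"],1),"T",np.round(s["wrist_torque"],2),round(s["opening"],3)); return s
env.gripper_to(0.5); st("open")
env.goto([*C,.130],[-90,0,178.5])
f=env.grab_frame("side"); im=f["image"]
u,v=proj(f,[[.527,-.288,.15]])[0].astype(int)
cv2.imwrite("pics/side_turn.png",cv2.resize(im[v-50:v+50,u-65:u+65],None,fx=6,fy=6,interpolation=cv2.INTER_CUBIC))
st("align")
env.gripper_to(0.0,35); st("regrip")
```

```text
open 10.32 [ 0.53  -0.293  0.13 ] [ -90.    0. -174.] F [ 0.5 -0.2 -0.7] T [-0.16  0.14  0.02] 0.496
align 10.62 [ 0.53   -0.2928  0.13  ] [-90.    0.  178.7] F [-0.3 -0.1  1.3] T [-0.06  0.13 -0.01] 0.499
regrip 11.25 [ 0.53   -0.2928  0.13  ] [-90.    0.  178.5] F [-0.4 -0.  -0.4] T [-0.11  0.17  0.01] 0.16
```

View pics/side_turn.png

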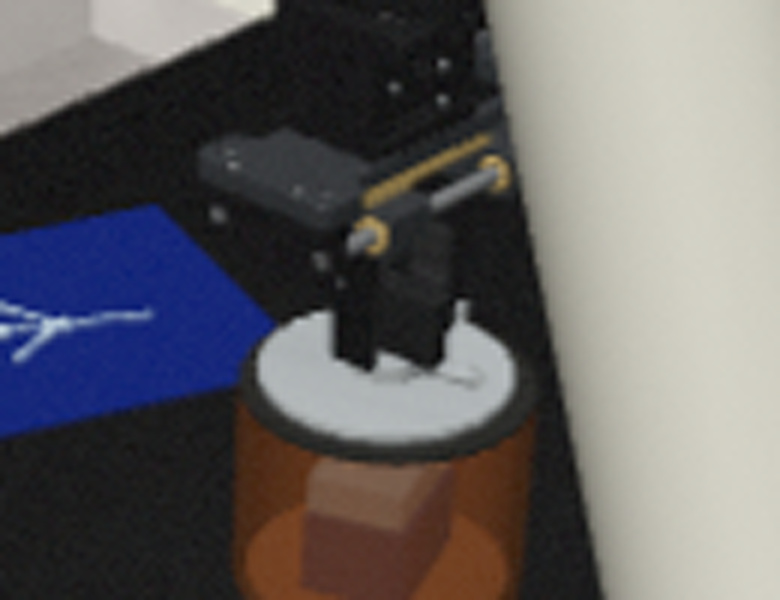

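Run:
```python
from h import *
C=np.array([.530,-.2928])
def st(k):
    s=env.read_state(); print(k,round(s["clock"],2),np.round(s["position"],4),np.round(s["tool_rot"],1),"F",np.round(s["force"],1),"T",np.round(s["wrist_torque"],2),round(s["opening"],3)); return s
for y in (180,181.5):
    env.goto([*C,.130],[-90,0,y]); s=st(y)
    if s["wrist_torque"][2]<-.25: break
print(env.move_straight([*C,.140],rate=.03,force_limit=25)); st("lift1")
env.move_straight([*C,.23],rate=.08); st("lift2")
f=env.grab_frame("side"); cv2.imwrite("pics/side_lift.png",f["image"])
```

```text
180 11.5 [ 0.5296 -0.293   0.13  ] [-90.   -0.  179.9] F [-2.  -1.9  1. ] T [-0.52  0.55 -0.25] 0.153
181.5 11.75 [ 0.5288 -0.2934  0.13  ] [-9.000e+01 -1.000e-01 -1.786e+02] F [-3.2 -3.6  1.9] T [-1.21  1.22 -0.44] 0.159
False
lift1 12.23 [ 0.5307 -0.2924  0.1402] [-9.000e+01  1.000e-01 -1.784e+02] F [-0.6 -1.  -3.8] T [-0.33  0.31 -0.03] 0.155
lift2 13.51 [ 0.5296 -0.2926  0.2292] [-9.000e+01 -1.000e-01 -1.785e+02] F [ 0.1  0.  -4.3] T [-0.13  0.15  0.02] 0.157
```

View pics/side_lift.png

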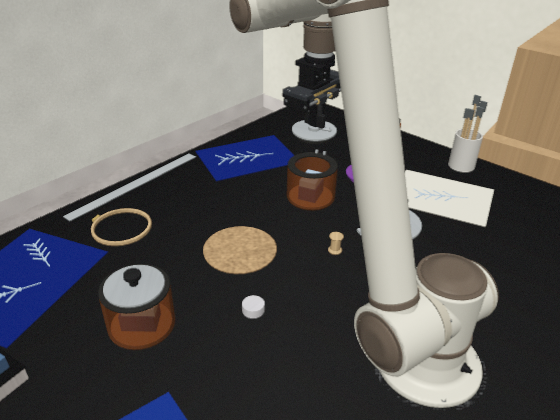

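The tap hit its stop (torque −0.25 to −0.44 N m). The lid came up freely at (314,130) and adds about 4 N on the tool; the jar at (312,180) is open. Next I carry it over the mat.

Run:
```python
from h import *
M=np.array([.5122,.0038])
def st(k):
    s=env.read_state(); print(k,round(s["clock"],2),np.round(s["position"],4),np.round(s["tool_rot"],1),"F",np.round(s["force"],1),"T",np.round(s["wrist_torque"],2),round(s["opening"],3)); return s
env.move_straight([*M,.23],rate=.12); st("over")
env.move_straight([*M,.075],rate=.1); st("low")
for n in ("top","side"):
    f=env.grab_frame(n); im=f["image"]
    u,v=proj(f,[[.512,.004,.05]])[0].astype(int)
    # overlay: expected mat rim
    t=np.linspace(0,2*np.pi,60); P=np.c_[M[0]+.09*np.cos(t),M[1]+.09*np.sin(t),0*t+.005]
    im=im.copy(); 
    for p in proj(f,P): cv2.circle(im,tuple(int(round(x)) for x in p),0,(0,255,0),-1)
    cv2.imwrite(f"pics/{n}_low.png",cv2.resize(im[v-60:v+40,u-65:u+65],None,fx=6,fy=6,interpolation=cv2.INTER_CUBIC))
```

```text
over 16.18 [0.5122 0.0035 0.23  ] [ -90.    -0.  -178.5] F [-0.3 -0.4 -5.4] T [-0.12  0.11 -0.04] 0.155
low 17.88 [0.5127 0.0039 0.0756] [-9.000e+01  1.000e-01 -1.785e+02] F [ 0.  -0.5 -2.9] T [-0.08  0.16  0.02] 0.158
```

View pics/side_low.png

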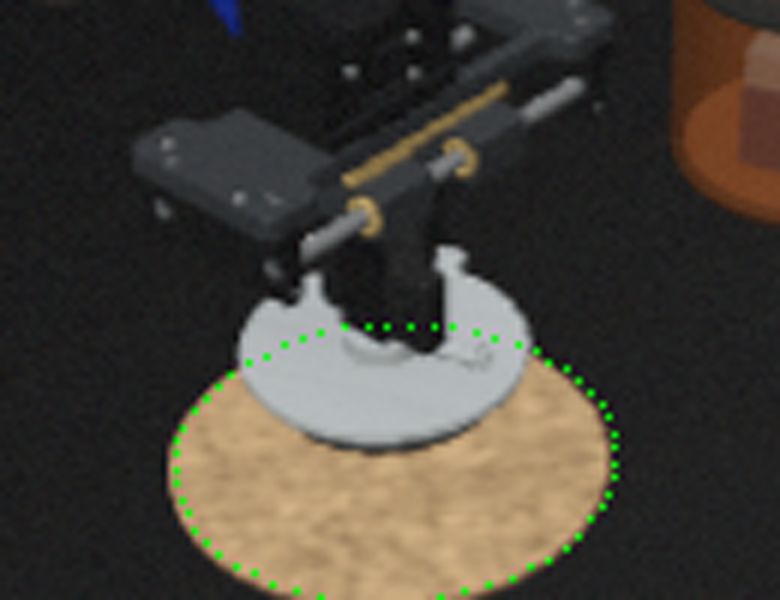

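View pics/top_low.png

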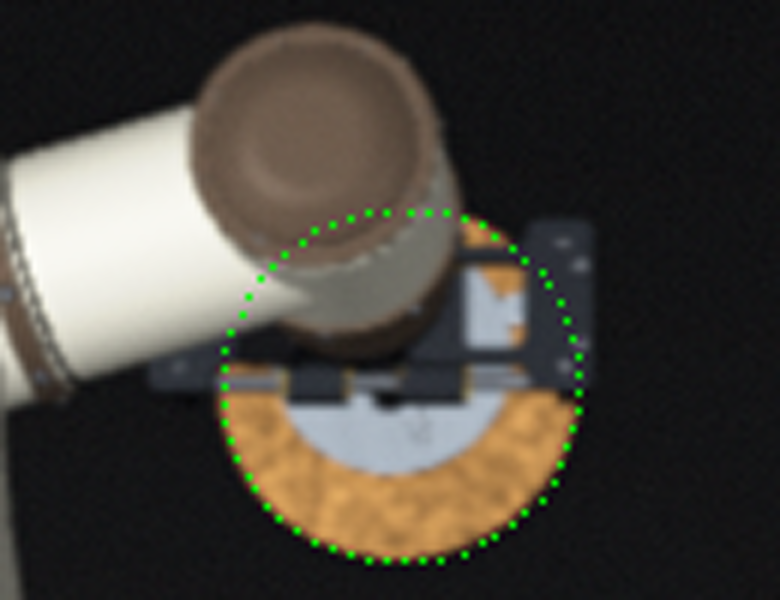

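The overlaid rim agrees with the mat to about 1 px in both views, and the lid hangs level. Lowering it gently.

Run:
```python
from h import *
M=np.array([.5122,.0038])
def st(k):
    s=env.read_state(); print(k,round(s["clock"],2),np.round(s["position"],4),np.round(s["tool_rot"],1),"F",np.round(s["force"],1),"T",np.round(s["wrist_torque"],2),round(s["opening"],3)); return s
env.move_straight([*M,.046],rate=.05); st("46")
r=env.move_straight([*M,.0355],rate=.012,force_limit=3.5); s=st(r)
```

```text
46 18.72 [0.5124 0.0038 0.046 ] [ -90.     0.  -178.5] F [ 0.7 -0.3 -3.3] T [-0.11  0.14  0.04] 0.158
True 19.34 [0.5121 0.0038 0.0389] [ -90.    -0.  -178.5] F [0.3 0.6 5.1] T [-0.01  0.28 -0.01] 0.159
```

Run:
```python
from h import *
M=np.array([.5122,.0038])
def st(k):
    s=env.read_state(); print(k,round(s["clock"],2),np.round(s["position"],4),"F",np.round(s["force"],1),"T",np.round(s["wrist_torque"],2),round(s["opening"],3)); return s
env.gripper_to(0.5); st("rel")
env.move_straight([*M,.16],rate=.1)
env.goto([.42,-.33,.30],[-90,0,150]); st("away")
for n in ("top","side"):
    f=env.grab_frame(n); cv2.imwrite(f"pics/{n}_end.png",f["image"]); 
    for t in("lid","tap","mat","plain_jar"): print(n,t,[(round(d["score"],2),np.round(d["xyz"],3).tolist()) for d in env.search_frame(f,t)])
    u,v=proj(f,[[.512,.004,.03]])[0].astype(int)
    cv2.imwrite(f"pics/{n}_endc.png",cv2.resize(f["image"][v-45:v+45,u-60:u+60],None,fx=6,fy=6,interpolation=cv2.INTER_CUBIC)); print("origin",u-60,v-45)
```

```text
rel 20.15 [0.5105 0.0034 0.0375] F [ 0.1 -0.8  0. ] T [-0.1   0.14 -0.02] 0.501
away 22.92 [ 0.4202 -0.3293  0.2993] F [ 0.9 -0.7 -0.3] T [-0.04  0.19  0.  ] 0.499
top lid [(0.62, [0.287, -0.317, 0.023]), (0.6, [0.511, 0.0, 0.024]), (0.47, [0.438, -0.513, 0.023])]
top tap [(0.68, [0.512, 0.001, 0.07]), (0.53, [0.285, -0.311, 0.089])]
top mat [(0.79, [0.498, 0.003, 0.006])]
top plain_jar [(0.75, [0.476, 0.303, 0.113])]
origin 195 154
side lid [(0.72, [0.329, -0.261, 0.026]), (0.65, [0.504, 0.011, 0.025]), (0.62, [0.483, -0.468, 0.017])]
side tap [(0.78, [0.512, 0.012, 0.059]), (0.51, [0.486, -0.48, 0.051])]
side mat [(0.88, [0.484, 0.043, 0.004])]
side plain_jar [(0.57, [0.454, 0.334, 0.111])]
origin 180 194
```

View pics/top_end.png

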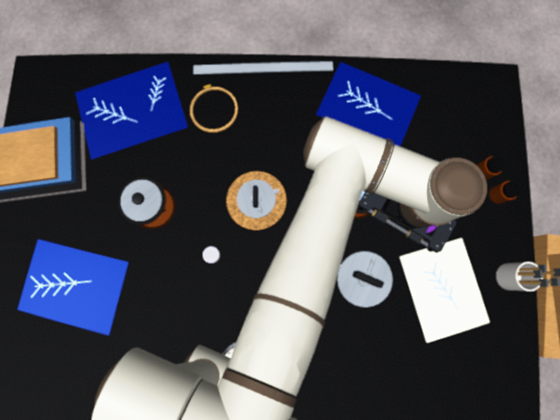

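View pics/top_endc.png

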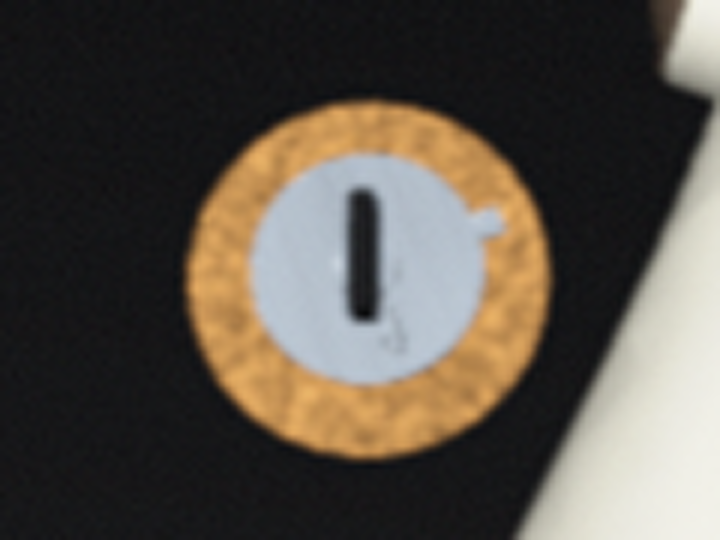

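View pics/side_endc.png

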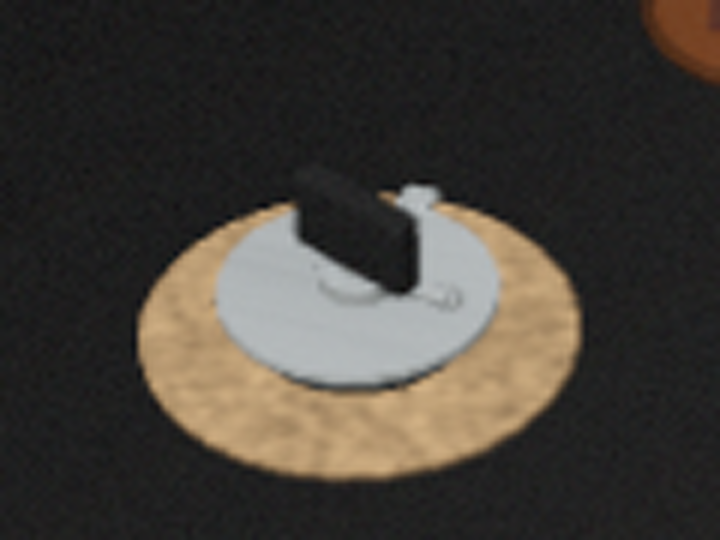

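The top crop shows the lid upright on the mat, centre (368,268) against the mat's (368,279). After allowing for height parallax that leaves about 2 mm. The bar stands about 69-70° anticlockwise from the lug at (490,220), so the tap is open. In the side crop the lid lies flat, and the plain jar is where it was.

Run:
```python
from workcell import env
env.close_job(); print(env.read_state()["clock"])
```

```text
the job is handed in; nothing more can be done
the job is handed in; nothing more can be done
```

The vacuum jar is open: its lid sits upright in the middle of the cork mat with the tap still open. I handed the job in at about 23 s on the robot's clock, and it reported no verdict.

**What I did:** I gripped the tap bar of the steel lid on the amber jar and turned it anticlockwise to its stop. The torque rose and the jaws began to slip, so I realigned, regripped and confirmed the stop. Then I lifted the lid straight off, lowered it onto the mat with a contact force limit, let go and moved clear.

**Last checks:**
- **Centring:** the lid lies flat, about 2 mm from the mat's centre after allowing for its height.
- **Tap:** the bar stands about 69–70° from the lid's lug, which matches fully open.
- **Plain jar:** it reads the same position as at the start, within about 2 mm in both views.
- **Forces:** the highest tool force I read was about 10 N. I read it only between moves.

**Disagreements:**
- **Camera offset:** the two cameras placed the lid about 4–6 mm apart. I corrected this with the centre felt while turning the tap, and applied the same correction to the mat.
- **Final mat readings:** the network's last mat positions were off by up to about 5 cm, because the lid covers the middle. I judged centring from the picture instead.

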